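# Feel-check the gauge pins

### The job

Check that the three feeler pins of the checking gauge slide freely: press down on the head of the small round one first, then the square one, then the narrow bar, each lightly, so that it slips down about 1 cm and stays there. Do not drive any pin to its stop or pull it up, and leave the loose casting, jar and wooden block where they are.

Things in the scene. Friction and masses are not known exactly. Their poses are not given: they have to be found in the camera images.
- plate: flat dark steel base plate of the checking gauge, 290 x 340 x 12 mm, fixed to the bench; origin at the centre of its underside, on the bench; z up. A cast part (up to 38 mm above the bench) is fixed in its middle.
- gauge_round: fixed black square guide post, 44 x 44 mm on a 56 x 56 mm foot, 55 mm tall, standing on the plate, with a vertical sliding steel feeler pin whose head is a small flat round disc, 28 mm across; origin at the centre of the foot's underside (12 mm above the bench), z up.
- round_top (a point): centre of the flat top face of the round feeler-pin head (head: a small flat round disc, 28 mm across, 12 mm thick, on a 10 mm stem). It moves with the pin: 107 mm above the bench when its joint reads 0, lower by the joint value. The underside of the head is 28 mm above the post's top at 0.
- pin_round (a joint): slide of that pin in m, growing as the pin is pushed straight down; starts between -0.002 and 0.002, lower stop at 0.020, can be pulled up to -0.012. No spring: about 3 N of friction holds the pin wherever it is left (pushing it at 20 mm/s takes about 3 N).
- gauge_square: fixed black square guide post, 44 x 44 mm on a 56 x 56 mm foot, 65 mm tall, standing on the plate, with a vertical sliding steel feeler pin whose head is a flat square plate, 42 x 42 mm, sides along the gauge's x and y; origin at the centre of the foot's underside (12 mm above the bench), z up.
- square_top (a point): centre of the flat top face of the square feeler-pin head (head: a flat square plate, 42 x 42 mm, sides along the gauge's x and y, 12 mm thick, on a 10 mm stem). It moves with the pin: 117 mm above the bench when its joint reads 0, lower by the joint value. The underside of the head is 28 mm above the post's top at 0.
- pin_square (a joint): slide of that pin in m, growing as the pin is pushed straight down; starts between -0.002 and 0.002, lower stop at 0.020, can be pulled up to -0.012. No spring: about 3 N of friction holds the pin wherever it is left (pushing it at 20 mm/s takes about 3 N).
- gauge_bar: fixed black square guide post, 44 x 44 mm on a 56 x 56 mm foot, 75 mm tall, standing on the plate, with a vertical sliding steel feeler pin whose head is a narrow flat bar, 18 mm along the gauge's x by 66 mm along its y; origin at the centre of the foot's underside (12 mm above the bench), z up.
- bar_top (a point): centre of the flat top face of the bar feeler-pin head (head: a narrow flat bar, 18 mm along the gauge's x by 66 mm along its y, 12 mm thick, on a 10 mm stem). It moves with the pin: 127 mm above the bench when its joint reads 0, lower by the joint value. The underside of the head is 28 mm above the post's top at 0.
- pin_bar (a joint): slide of that pin in m, growing as the pin is pushed straight down; starts between -0.002 and 0.002, lower stop at 0.020, can be pulled up to -0.012. No spring: about 3 N of friction holds the pin wherever it is left (pushing it at 20 mm/s takes about 3 N).
- casting: loose cast steel double chain link lying on the plate, 64 x 50 x 26 mm, to be left alone; origin at the centre of its underside.
- jar: loose small grey jar of polishing paste with a white cap, 40 mm across, 45 mm tall, standing on the plate, to be left alone; origin at the centre of its underside.
- block: loose wooden block, 55 x 30 x 28 mm, lying on the plate, to be left alone; origin at the centre of its underside.

How it is judged:
On the way, in this order (a step that is already met when the one before it is completed fails the run):
1. the round pin is pressed down by the fingers, 4 to 17 mm below its zero (value of joint pin_round between 0.004 and 0.017 m and contact force between the fingers and gauge_round above 0.3 N), for 0.05 s.
2. the square pin is pressed down by the fingers, 4 to 17 mm below its zero (value of joint pin_square between 0.004 and 0.017 m and contact force between the fingers and gauge_square above 0.3 N), for 0.05 s.
3. the bar pin is pressed down by the fingers, 4 to 17 mm below its zero (value of joint pin_bar between 0.004 and 0.017 m and contact force between the fingers and gauge_bar above 0.3 N), for 0.05 s.
At the end, for the whole second after the job is handed in: all three pin joints read between 0.004 and 0.017 m (pushed down about 1 cm, short of the stop); the casting, jar and block are at rest within 15 mm of where they started (value of joint pin_round between 0.004 and 0.017 m and value of joint pin_square between 0.004 and 0.017 m and value of joint pin_bar between 0.004 and 0.017 m and distance of each of casting, jar, block from where it was at the start of the episode below 0.015 m and linear speed of each of casting, jar, block below 0.02 m/s); the robot touches nothing.
It fails at once if a pin is pushed down before its turn (order: round, square, bar) ((value of joint pin_square above 0.004 m and value of joint pin_round below 0.004 m) or (value of joint pin_bar above 0.004 m and value of joint pin_square below 0.004 m) or (value of joint pin_bar above 0.004 m and value of joint pin_round below 0.004 m)).
It fails at once if a pin is driven down to within 3 mm of its lower stop (value of joint any of pin_round, pin_square, pin_bar above 0.017 m).
It fails at once if a pin is pulled up (value of joint any of pin_round, pin_square, pin_bar below -0.005 m).
It fails at once if a gauge is touched with more than 20 N (contact force between any of the arm, the fingers and gauge_round above 20 N or contact force between any of the arm, the fingers and gauge_square above 20 N or contact force between any of the arm, the fingers and gauge_bar above 20 N).
It fails at once if the casting, jar or block is moved by more than 15 mm or lifted (distance of any of casting, jar, block from where it was at the start of the episode above 0.015 m).
It also fails if it takes over 45 s, if anything falls off the work surface, if the arm or the gripper's body presses on something with over 40 N, if the wrist force passes 120 N, or if a joint passes its speed limit or range.

### The arm

A 7-joint arm with a two-finger parallel gripper is mounted at the origin on the work surface. World frame = base frame: x ahead of the robot, y to its left, z up, the work surface at z = 0. Lengths are in m, angles in rad, forces in N, time in s.
With the tool pointing down it reaches from about 0.4 to 0.875 m from the base axis. Payload 6.5 kg.
Tool frame: the origin (TCP) lies midway between the tips of the shut fingers; the grasp point (between the pads) lies 19 mm behind it (arm.grasp_offset is the distance from the TCP to the grasp point, in m); z points along the fingers, y is the line along which they close (so a half turn about z gives the same grasp; the last joint's range is limited). The gripper opens to 88 mm and grips with 3 to 60 N. Pads are 18 mm wide; open, the fingers measure 123 mm over their backs; the gripper's body (75 mm by 187 mm) begins 45 mm behind the grasp point.
Start: joints at [1.059, 0.536, -0.004, 1.538, 0.003, 1.067, -0.071], TCP at [0.28, -0.586, 0.239] pointing down, gripper open.
Joint ranges: [-2.7, 2.7], [-0.37, 2.16], [-1.27, 1.26], [0.24, 2.4], [-1.31, 4.45], [0.19, 1.91], [-2.76, 2.76]. Speed limits (rad/s): [2.39, 2.39, 3.14, 3.14, 3.14, 3.14, 3.14].

### API

Orientations are given as a 3x3 rotation matrix whose columns are the frame's x, y, z axes.
In Python, from rig import observe, imaging, ticket, finder, arm gives the robot as it stands.
- The arm moves only by the shell command python3 -m jog 'ROWS' [OPENING] [FORCE]. ROWS is JSON, a list of rows, each a list of 2 entries, a list of its own where there are three numbers: the shift along the tool's x, y, z in units of 30 mm (1.0 is 30 mm), then the turn, a rotation vector about the tool's x, y, z in units of 8 degrees (1.0 is 8 degrees). A call has exactly 5 rows; each row is the pose to reach, as a shift and turn from the pose commanded when the call began, along the tool's axes at that moment; what a row does not reach only later rows make up. A row lasts 1/10 s, in which the tool goes at most 50 mm and 8.59 degrees, less where a joint would pass 70% of its speed; a pose out of reach is approached as far as the arm can. A call with a gripper value outside its range is refused whole. OPENING is the opening, from 0 (shut) to 1 (fully open), set as the call begins (- or left out, the last holds). The fingers move at their own pace and stop on an object; FORCE is the grip in N (left out, the last holds). Time passes only in rows, so rows that repeat a pose let the fingers close, or fill a call up. It gives the time, the measured TCP pose, the force, the opening and the grip force at its end, in the units of the state.
- observe(): the state, without advancing time (a new reading comes with each control period).
- imaging.snapshot(name): name is "scene" or "top" or "wrist"; returns a dict with "color" (384x512x3 uint8, blue, green, red), "depth" (384x512 float32, m along the optical axis (not along the pixel's ray), 0 where there is no reading), "fx", "fy", "cx", "cy" (pixels), "extrinsics" (4x4, takes a point from world to camera coordinates); the wrist camera has in their place "hand_eye" (4x4, takes a point from camera to tool coordinates, whose origin is the TCP and whose axes are the flange's). Camera axes: x right, y up, looking along -z (the intrinsics and any distortion apply to the point x, -y, -z); pixel columns grow to the right and rows downward; lengths in m; the calibration is good to about 2 mm. A picture is of the moment at which its call begins: read the wrist's pose just before it.
- ticket.close_job(): hands the job in; it is judged then, once.
Trained networks look in the newest picture that a camera, given by its name, has taken for a name from the list of things; names that differ only in an ending like _2 or _b are one class to them, and where a whole thing is asked for, a point or a joint stands for the part that bears it (a point fixed in the world has none). Each returns a list of dicts, best first, with "confidence" (0 to 1); they miss things now and then, are a little off and sometimes report something else, mostly with a low value. They report only what shows in the picture. A call takes as long as a camera call.
- finder.outline_of(label, camera): "region" (384x512 bool, what is visible of it) and "location" ([column, row] in pixels, amid what is visible of it).
- finder.tip_of(label, camera): "location" ([column, row] in pixels: a listed point, or the origin of a listed thing).
The state is a dict: "time": time; "q": joint angles; "qvel": joint speeds; "tau": joint torques, N m; "tcp_pos": TCP position; "tool_rot": TCP orientation; "ft_force": force on the tool from outside, world axes, zero at the start; "moment": the same for the moment, N m; "gripper_width": finger opening in m; "grasp_force": force on a finger pad.
Only numpy, scipy, OpenCV 4.12 (cv2) and the standard library are available. Lean on these libraries where they do the work, as an engineer would, in place of code of your own. Each camera call takes 0.05 s, during which the arm holds its last target. There are 200 camera calls.

## Working session

There is one attempt and no reset: what is moved stays moved. The work goes in short steps, Python scripts to look and compute and a shell command to move; the robot and the scene stay as the last step left them, time stands still between calls to the robot, and variables do not carry over. Pictures are saved under pics/ and viewed, at most 10 in all, crops included, and the job is handed in when it is done.

```bash
mkdir -p pics
cat > h.py <<'E'
import numpy as np, cv2
from rig import observe, imaging, ticket, finder, arm
def world(s,uv,st=None):
    """pixels (N,2) -> world using depth"""
    uv=np.atleast_2d(uv); c=uv[:,0].round().astype(int); r=uv[:,1].round().astype(int)
    d=s["depth"][r,c].astype(float)
    p=np.c_[(uv[:,0]-s["cx"])/s["fx"]*d,-(uv[:,1]-s["cy"])/s["fy"]*d,-d,np.ones(len(d))]
    if "extrinsics" in s: T=np.linalg.inv(s["extrinsics"])
    else:
        W=np.eye(4);W[:3,:3]=st["tool_rot"];W[:3,3]=st["tcp_pos"];T=W@s["hand_eye"]
    return (p@T.T)[:,:3][d>0]
E
python3 - <<'E'
from h import *
np.set_printoptions(precision=4,suppress=True)
o=observe();print(o["time"],o["tcp_pos"],o["tool_rot"],o["ft_force"],o["gripper_width"])
for cam in("top","scene"):
    s=imaging.snapshot(cam);cv2.imwrite(f"pics/{cam}0.png",s["color"]);print(cam,[k for k in s],np.linalg.inv(s["extrinsics"])[:3,3])
    for n in("round_top","square_top","bar_top"):
        for t in finder.tip_of(n,cam)[:2]:
            print(n,t["confidence"],t["location"],world(s,t["location"]))
        for t in finder.outline_of(n,cam)[:1]:
            r,c=np.nonzero(t["region"]);w=world(s,np.c_[c,r].astype(float))
            z=np.percentile(w[:,2],95);m=abs(w[:,2]-z)<.006
            print("  outline",t["confidence"],len(w),z,w[m].mean(0),(w[m].min(0)+w[m].max(0))/2)
E
```

```text
0.0 [ 0.2799 -0.5859  0.2379] [[ 0.9023  0.4312 -0.0009]
 [ 0.4312 -0.9023  0.0015]
 [-0.0002 -0.0017 -1.    ]] [-0.2274 -0.6753  0.4477] 0.08842845458433501
top ['color', 'depth', 'fx', 'fy', 'cx', 'cy', 'extrinsics'] [0.4822 0.0507 0.8977]
round_top 0.7 [219.2, 213.8] [[0.537  0.1156 0.1093]]
round_top 0.47 [219.9, 215.1] [[0.5345 0.1142 0.1106]]
  outline 0.56 179 0.10991897811329894 [0.5362 0.1189 0.1078] [0.5368 0.1189 0.1081]
square_top 0.9 [339.5, 217.8] [[ 0.5283 -0.1049  0.1184]]
  outline 0.8 534 0.12062377576186818 [ 0.5294 -0.1099  0.1186] [ 0.5291 -0.1097  0.1184]
bar_top 0.77 [279.5, 150.7] [[0.6519 0.0041 0.1257]]
bar_top 0.68 [331.4, 221.0] [[ 0.523  -0.0915  0.1095]]
  outline 0.81 405 0.12716886126494129 [0.6548 0.002  0.125 ] [0.6552 0.0021 0.1248]
scene ['color', 'depth', 'fx', 'fy', 'cx', 'cy', 'extrinsics'] [1.1364 0.2787 0.6215]
round_top 0.66 [311.7, 170.1] [[0.5334 0.12   0.1106]]
  outline 0.5 204 0.10932224148319862 [0.5384 0.1197 0.1077] [0.5368 0.1198 0.1071]
square_top 0.63 [207.1, 141.9] [[ 0.5399 -0.1055  0.1188]]
  outline 0.61 340 0.12059763123430625 [ 0.532  -0.1082  0.119 ] [ 0.5305 -0.1077  0.1182]
bar_top 0.66 [229.8, 189.3] [[0.6568 0.0058 0.1235]]
bar_top 0.47 [270.4, 171.3] [[0.4717 0.0088 0.0243]]
  outline 0.61 412 0.1267358158168531 [0.657  0.0039 0.1251] [0.6559 0.0032 0.1244]
```

View pics/top0.png

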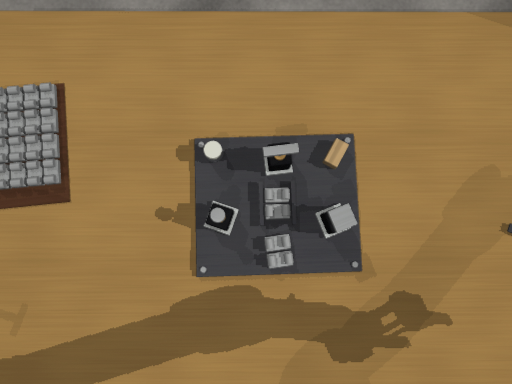

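View pics/scene0.png

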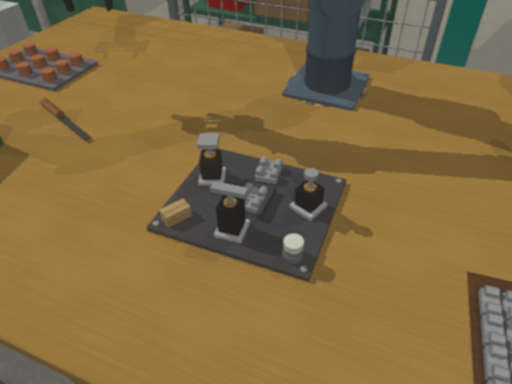

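The top view shows the round head at (218,215), the square at (342,218) and the bar at (280,150). The scene view agrees, and the heights match the specification. The three heads are at about (0.537,0.119,0.108), (0.530,-0.109,0.118) and (0.656,0.003,0.125). I'll shut the gripper and cross over at the current height.

```bash
python3 -m jog '[[[1.1,-1.1,0],[0,0,0]],[[2.2,-2.2,0],[0,0,0]],[[3.3,-3.3,0],[0,0,0]],[[4.4,-4.4,0],[0,0,0]],[[5.5,-5.5,0],[0,0,0]]]' 0 20
python3 -m jog '[[[1.1,-1.1,0],[0,0,0]],[[2.2,-2.2,0],[0,0,0]],[[3.3,-3.3,0],[0,0,0]],[[4.4,-4.4,0],[0,0,0]],[[5.5,-5.5,0],[0,0,0]]]'
```

```text
time: 1.2
tcp_pos: [0.3584, -0.3647, 0.2389]
tool_rot: [[0.902, 0.431, 0.0], [0.431, -0.902, -0.0], [0.0, 0.001, -1.0]]
ft_force: [1.3, 0.4, 0.3]
gripper_width: 0.0502
grasp_force: 0.0
time: 1.7
tcp_pos: [0.4361, -0.1447, 0.2391]
tool_rot: [[0.902, 0.431, 0.001], [0.431, -0.902, -0.0], [0.001, 0.001, -1.0]]
ft_force: [0.7, 0.0, 0.2]
gripper_width: 0.0104
grasp_force: 0.0
```

```bash
python3 -m jog '[[[1,-1,0],[0,0,0]],[[2,-2,0],[0,0,0]],[[3,-3,0],[0,0,0]],[[4,-4,0],[0,0,0]],[[5,-5,0],[0,0,0]]]'
python3 -m jog '[[[0.8,-0.8,0.5],[0,0,0]],[[1.5,-1.3,1.2],[0,0,0]],[[1.5,-1.3,1.6],[0,0,0]],[[1.5,-1.3,1.6],[0,0,0]],[[1.5,-1.3,1.6],[0,0,0]]]'
python3 - <<'E'
from h import *
np.set_printoptions(precision=4,suppress=True)
o=observe();s=imaging.snapshot("wrist");cv2.imwrite("pics/w1.png",s["color"])
for n in("round_top","square_top","bar_top"):
    for t in finder.outline_of(n,"wrist")[:1]:
        r,c=np.nonzero(t["region"]);w=world(s,np.c_[c,r].astype(float),o)
        z=np.percentile(w[:,2],95);m=abs(w[:,2]-z)<.005
        print(n,t["confidence"],len(w),z,w[m].mean(0),(w[m].min(0)+w[m].max(0))/2,np.ptp(w[m],axis=0))
print(o["tcp_pos"],o["ft_force"])
E
```

```text
time: 2.2
tcp_pos: [0.5069, 0.0552, 0.239]
tool_rot: [[0.902, 0.431, 0.001], [0.431, -0.902, -0.0], [0.001, 0.0, -1.0]]
ft_force: [0.2, 0.1, 0.4]
gripper_width: 0.0006
grasp_force: 0.0
time: 2.7
tcp_pos: [0.53, 0.1068, 0.1909]
tool_rot: [[0.903, 0.43, -0.0], [0.43, -0.903, -0.001], [-0.001, 0.001, -1.0]]
ft_force: [0.8, 0.4, -0.3]
gripper_width: 0.0003
grasp_force: 0.0
round_top 0.7 2422 0.12679940061375858 [0.655  0.0035 0.1256] [0.6553 0.0019 0.125 ] [0.0248 0.0674 0.0064]
square_top 0.94 636 0.1200324935245313 [ 0.5312 -0.1046  0.1186] [ 0.5288 -0.1068  0.1179] [0.0514 0.048  0.0056]
bar_top 0.91 2317 0.12681401222947516 [0.6549 0.0035 0.1256] [0.6553 0.0019 0.125 ] [0.0248 0.0674 0.0064]
[0.53   0.1068 0.1909] [ 0.777   0.427  -0.2503]
```

View pics/w1.png

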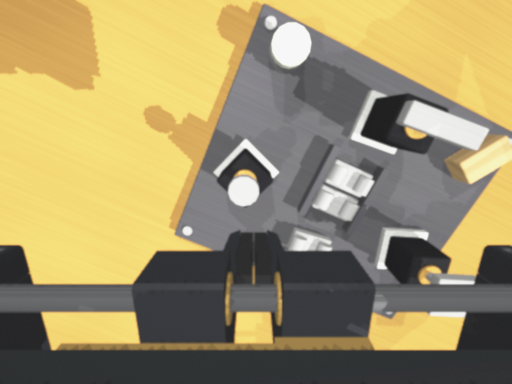

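The wrist view shows the round head at (243,190), just ahead of the shut fingertips at (252,240). The network called the bar "round", so I'll take the round head's position straight from depth.

```bash
python3 - <<'E'
from h import *
np.set_printoptions(precision=4,suppress=True)
o=observe();s=imaging.snapshot("wrist")
c,r=np.meshgrid(np.arange(222,268),np.arange(168,215));w=world(s,np.c_[c.ravel(),r.ravel()].astype(float),o)
z=np.percentile(w[:,2],90);m=(abs(w[:,2]-z)<.004)
print(z,np.median(w[m],axis=0),(w[m].min(0)+w[m].max(0))/2,np.ptp(w[m],axis=0),o["tcp_pos"])
E
python3 -m jog '[[[0.2,-0.1,0.5],[0,0,0]],[[0.4,-0.3,1.0],[0,0,0]],[[0.4,-0.3,1.4],[0,0,0]],[[0.4,-0.3,1.8],[0,0,0]],[[0.4,-0.3,1.8],[0,0,0]]]'
```

```text
0.10850269257745268 [0.5373 0.1193 0.1082] [0.537  0.119  0.1074] [0.0273 0.0273 0.0055] [0.5306 0.1073 0.1916]
time: 3.45
tcp_pos: [0.5355, 0.1211, 0.1343]
tool_rot: [[0.902, 0.432, -0.004], [0.432, -0.902, -0.001], [-0.004, -0.001, -1.0]]
ft_force: [-0.0, -0.3, 0.8]
gripper_width: 0.0005
grasp_force: 0.0
```

```bash
python3 -m jog '[[[0,0,0.2],[0,0,0]],[[0,0,0.4],[0,0,0]],[[0,0,0.6],[0,0,0]],[[0,0,0.6],[0,0,0]],[[0,0,0.6],[0,0,0]]]'
```

```text
time: 3.95
tcp_pos: [0.5371, 0.1214, 0.1187]
tool_rot: [[0.902, 0.431, -0.0], [0.431, -0.902, -0.0], [-0.0, 0.0, -1.0]]
ft_force: [-0.4, 1.1, 0.5]
gripper_width: 0.0001
grasp_force: 0.0
```

Next I'll go down to about z 0.101, then check the force and height.

```bash
python3 -m jog '[[[0,0,0.15],[0,0,0]],[[0,0,0.3],[0,0,0]],[[0,0,0.4],[0,0,0]],[[0,0,0.5],[0,0,0]],[[0,0,0.6],[0,0,0]]]'
```

```text
time: 4.45
tcp_pos: [0.5371, 0.1215, 0.1006]
tool_rot: [[0.902, 0.431, 0.0], [0.431, -0.902, -0.0], [-0.0, 0.0, -1.0]]
ft_force: [-0.2, -1.1, 2.3]
gripper_width: 0.0003
grasp_force: 1.4
```

```bash
python3 -m jog '[[[0,0,0.05],[0,0,0]],[[0,0,0.1],[0,0,0]],[[0,0,0.14],[0,0,0]],[[0,0,0.14],[0,0,0]],[[0,0,0.14],[0,0,0]]]'
python3 -m jog '[[[0,0,-0.1],[0,0,0]],[[0,0,-0.4],[0,0,0]],[[0,0,-1.4],[0,0,0]],[[0,0,-2.4],[0,0,0]],[[0,0,-2.4],[0,0,0]]]'
python3 - <<'E'
from h import *
np.set_printoptions(precision=4,suppress=True)
o=observe();print(o["tcp_pos"])
for cam in("top","scene"):
    s=imaging.snapshot(cam)
    T=s["extrinsics"]@np.array([.537,.119,.1,1]);u=np.array([s["cx"]+s["fx"]*T[0]/-T[2],s["cy"]+s["fy"]*-T[1]/-T[2]])
    c,r=np.meshgrid(np.arange(-11,12)+round(u[0]),np.arange(-11,12)+round(u[1]));w=world(s,np.c_[c.ravel(),r.ravel()].astype(float))
    m=(np.hypot(w[:,0]-.537,w[:,1]-.119)<.011)&(w[:,2]<.12)&(w[:,2]>.085)
    print(cam,m.sum(),np.median(w[m],axis=0))
E
```

```text
time: 4.95
tcp_pos: [0.537, 0.1215, 0.0963]
tool_rot: [[0.902, 0.431, -0.0], [0.431, -0.902, 0.0], [-0.0, -0.0, -1.0]]
ft_force: [-0.4, -0.5, -0.4]
gripper_width: 0.0002
grasp_force: 0.0
time: 5.45
tcp_pos: [0.5398, 0.1224, 0.173]
tool_rot: [[0.902, 0.431, 0.007], [0.431, -0.902, 0.002], [0.008, 0.001, -1.0]]
ft_force: [0.4, 0.3, 1.0]
gripper_width: 0.0007
grasp_force: 0.0
[0.5398 0.1224 0.173 ]
top 0 [nan nan nan]
scene 67 [0.5365 0.1187 0.0963]
  return _methods._mean(a, axis=axis, dtype=dtype,
  ret = um.true_divide(
```

The round pin now reads about 10.7 mm (scene camera z 0.0963). I'll move to the square one.

```bash
python3 -m jog '[[[-0.7,1.36,0],[0,0,0]],[[-1.4,2.72,0],[0,0,0]],[[-2.1,4.08,0],[0,0,0]],[[-2.8,5.44,0],[0,0,0]],[[-3.5,6.8,0],[0,0,0]]]'
python3 -m jog '[[[0,0,0.3],[0,0,0]],[[0,0,0.7],[0,0,0]],[[0,0,1.2],[0,0,0]],[[0,0,1.2],[0,0,0]],[[0,0,1.2],[0,0,0]]]'
```

```text
time: 6.05
tcp_pos: [0.5292, -0.1096, 0.1676]
tool_rot: [[0.902, 0.431, -0.002], [0.431, -0.902, 0.0], [-0.002, -0.001, -1.0]]
ft_force: [0.2, 0.5, -0.4]
gripper_width: 0.0006
grasp_force: 0.0
time: 6.55
tcp_pos: [0.5299, -0.1062, 0.1319]
tool_rot: [[0.901, 0.433, -0.002], [0.433, -0.901, 0.001], [-0.001, -0.002, -1.0]]
ft_force: [0.1, 0.0, 0.4]
gripper_width: 0.0002
grasp_force: 0.0
```

```bash
python3 -m jog '[[[0,0,0.2],[0,0,0]],[[0,0,0.35],[0,0,0]],[[0,0,0.5],[0,0,0]],[[0,0,0.6],[0,0,0]],[[0,0,0.65],[0,0,0]]]'
```

```text
time: 7.05
tcp_pos: [0.5305, -0.1076, 0.1129]
tool_rot: [[0.902, 0.431, 0.0], [0.431, -0.902, 0.0], [0.0, -0.0, -1.0]]
ft_force: [0.1, 0.7, 2.6]
gripper_width: 0.0003
grasp_force: 1.3
```

```bash
python3 -m jog '[[[0,0,0.07],[0,0,0]],[[0,0,0.14],[0,0,0]],[[0,0,0.2],[0,0,0]],[[0,0,0.2],[0,0,0]],[[0,0,0.2],[0,0,0]]]'
python3 -m jog '[[[0,0,-0.1],[0,0,0]],[[0,0,-0.4],[0,0,0]],[[0,0,-1.2],[0,0,0]],[[0,0,-2.0],[0,0,0]],[[0,0,-2.0],[0,0,0]]]'
cat > chk.py <<'E'
from h import *
import sys
np.set_printoptions(precision=4,suppress=True)
print(observe()["tcp_pos"])
for cam in("top","scene"):
    s=imaging.snapshot(cam)
    c,r=np.meshgrid(np.arange(512),np.arange(384));w=world(s,np.c_[c.ravel(),r.ravel()].astype(float))
    for n,x,y,h in(("round",.537,.119,.107),("square",.530,-.108,.117),("bar",.656,.003,.127)):
        m=(np.hypot(w[:,0]-x,w[:,1]-y)<.009)&(w[:,2]<h+.006)&(w[:,2]>h-.022)
        if m.sum()>3: print(cam,n,m.sum(),"joint mm",1000*(h-np.median(w[m,2])))
    cv2.imwrite(f"pics/{cam}_{sys.argv[1]}.png",s["color"])
E
python3 chk.py a
```

```text
time: 7.55
tcp_pos: [0.53, -0.1083, 0.1067]
tool_rot: [[0.902, 0.431, -0.001], [0.431, -0.902, -0.0], [-0.001, 0.0, -1.0]]
ft_force: [0.3, 0.2, 0.3]
gripper_width: 0.0004
grasp_force: 0.0
time: 8.05
tcp_pos: [0.5326, -0.1083, 0.1706]
tool_rot: [[0.902, 0.431, 0.006], [0.431, -0.902, -0.001], [0.005, 0.004, -1.0]]
ft_force: [0.3, 0.5, 0.3]
gripper_width: 0.0003
grasp_force: 0.0
[ 0.5326 -0.1083  0.1706]
top round 74 joint mm 11.282105955881985
top bar 71 joint mm 1.893204340427057
scene round 43 joint mm 10.820050035210818
scene square 35 joint mm 10.149068559211951
scene bar 73 joint mm 1.9854663574249143
```

```bash
python3 -m jog '[[[1.1,-0.3,0],[0,0,0]],[[2.2,-0.6,0],[0,0,0]],[[3.3,-0.9,0],[0,0,0]],[[4.4,-1.2,0],[0,0,0]],[[5.4,-1.5,0],[0,0,0]]]'
python3 -m jog '[[[0,0,0.3],[0,0,0]],[[0,0,0.6],[0,0,0]],[[0,0,0.9],[0,0,0]],[[0,0,0.9],[0,0,0]],[[0,0,0.9],[0,0,0]]]'
```

```text
time: 8.65
tcp_pos: [0.6574, 0.0037, 0.1656]
tool_rot: [[0.902, 0.431, -0.002], [0.431, -0.902, -0.0], [-0.002, -0.001, -1.0]]
ft_force: [1.0, 0.3, 0.2]
gripper_width: 0.0001
grasp_force: 0.0
time: 9.15
tcp_pos: [0.6564, 0.0015, 0.1396]
tool_rot: [[0.903, 0.43, -0.001], [0.43, -0.903, -0.001], [-0.001, -0.0, -1.0]]
ft_force: [-0.1, -1.1, 0.4]
gripper_width: 0.0004
grasp_force: 0.0
```

```bash
python3 -m jog '[[[0,0,0.2],[0,0,0]],[[0,0,0.35],[0,0,0]],[[0,0,0.45],[0,0,0]],[[0,0,0.52],[0,0,0]],[[0,0,0.6],[0,0,0]]]'
```

```text
time: 9.65
tcp_pos: [0.6569, 0.0025, 0.1221]
tool_rot: [[0.902, 0.431, -0.0], [0.431, -0.902, -0.0], [-0.0, 0.0, -1.0]]
ft_force: [-3.0, 0.6, 2.4]
gripper_width: 0.0005
grasp_force: 1.4
```

```bash
python3 -m jog '[[[0,0,0.06],[0,0,0]],[[0,0,0.12],[0,0,0]],[[0,0,0.18],[0,0,0]],[[0,0,0.18],[0,0,0]],[[0,0,0.18],[0,0,0]]]'
python3 -m jog '[[[0,0,-0.1],[0,0,0]],[[0,0,-0.4],[0,0,0]],[[0,0,-1.2],[0,0,0]],[[0,0,-2.4],[0,0,0]],[[0,0,-2.4],[0,0,0]]]'
python3 chk.py b
```

```text
time: 10.15
tcp_pos: [0.6573, 0.0028, 0.1165]
tool_rot: [[0.902, 0.431, 0.001], [0.431, -0.902, 0.0], [0.001, -0.0, -1.0]]
ft_force: [-0.2, -0.0, -0.3]
gripper_width: 0.0003
grasp_force: 0.0
time: 10.65
tcp_pos: [0.6606, 0.0031, 0.1946]
tool_rot: [[0.902, 0.431, 0.01], [0.431, -0.902, 0.001], [0.009, 0.004, -1.0]]
ft_force: [0.7, -0.5, 0.8]
gripper_width: 0.0003
grasp_force: 0.0
[0.6606 0.0031 0.1946]
top round 72 joint mm 11.047420664054966
top bar 12 joint mm 11.934827610052656
scene round 42 joint mm 10.672260627484512
scene square 34 joint mm 10.479068147956363
scene bar 75 joint mm 11.560245968197492
```

View pics/scene_b.png

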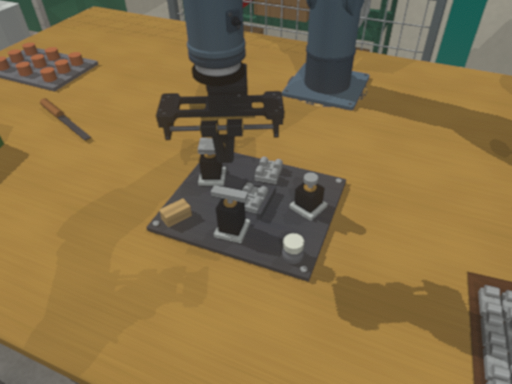

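The picture shows the gripper clear above the bar at (230,190). The jar (293,243), block (176,212) and casting (268,170) haven't moved, and all three pins are down about 11 mm. I'm handing in the job.

```bash
python3 -c "
from rig import ticket;print(ticket.close_job())"
```

```text
the job is handed in; nothing more can be done
None
```

I pressed the round, square and bar pins in that order; camera depth puts each about 10–12 mm down, the casting, jar and block look unmoved, and the job is handed in (no verdict was returned).

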